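# Seat the keyed locating plug in the fixture

## Robot

A 6-joint arm with a two-finger parallel gripper is mounted at the origin on the work surface; the furniture and walls round the work are solid. World frame = base frame: x ahead of the robot, y to its left, z up, the work surface at z = 0. Lengths are in m, angles in rad, forces in N, time in s.
With the tool pointing down it reaches from about 0.25 to 0.725 m from the base axis. Payload 4 kg.
Tool frame: the origin (TCP) lies midway between the tips of the shut fingers; the grasp point (between the pads) lies 19 mm behind it; z points along the fingers, y is the direction in which the jaws open and shut (so a half turn about z gives the same grasp; the last joint's range is limited). The gripper opens to 85 mm and grips with 20 to 120 N. Pads are 22 mm wide; open, the fingers measure 114 mm over their backs; the gripper's body (76 mm by 85 mm) begins 54 mm behind the grasp point. The pads swing forward as they close: fully open they stand 13 mm farther back than shut.
Start: joints at [-1.127, 0.241, 0.005, 1.335, 0, 1.571], TCP at [0.215, -0.452, 0.231] pointing down, gripper open.
Joint ranges: [-2.72, 2.72], [-1.05, 1.87], [-1.09, 1.28], [-1.99, 2.15], [-1.42, 1.44], [-3.14, 3.14]. Speed limits (rad/s): [2.79, 2.79, 3.14, 3.14, 3.14, 3.14].

## Interface

Orientations are given as a unit quaternion [x, y, z, w].
In Python, from workcell import bot, eyes, job gives the robot as it stands.
- The arm moves only by the shell command python3 -m crank 'ROWS'. ROWS is a JSON object of lists of equal length, an entry for each row: "dr": the turn, a rotation vector about the tool's x, y, z in rad, a list of three; "travel": the shift along the tool's x, y, z in m, a list of three; "hand": the finger opening in m, from 0 to 0.0854. In form: {"dr": [[wx, wy, wz], ...], "travel": [[x, y, z], ...], "hand": [hand, ...]}. A call has 1 to 10 rows; each row is the pose to reach, as a shift and turn from the pose commanded when the call began, along the tool's axes at that moment; what a row does not reach only later rows make up. A row lasts 1/8 s, in which the tool goes at most 62.5 mm and 10.7 degrees, less where a joint would pass 70% of its speed; a pose out of reach is approached as far as the arm can. A call with a gripper value outside its range is refused whole. The fingers move at their own pace and stop on an object; the grip force is fixed at half the most. Time passes only in rows, so rows that repeat a pose let the fingers close. It gives the time, the measured TCP pose, the force and the opening at its end, in the units of the state.
- bot.get_obs(): the state, without advancing time (a new reading comes with each control period).
- eyes.camera(name): name is "scene" or "top" or "wrist"; returns a dict with "color" (400x640x3 uint8, red, green, blue), "K" (3x3 intrinsics, pixels), "D" ([k1, k2, p1, p2, k3] as OpenCV has them; the pictures are not rectified), "R" (3x3) and "t" (3): a world point X has camera coordinates R X + t; the wrist camera has in their place "T_tool_cam" (4x4, takes a point from camera to tool coordinates, whose origin is the TCP and whose axes are the flange's). Camera axes: x right, y down, z forward; pixel columns grow to the right and rows downward; lengths in m; the calibration is good to about 2 mm. A picture is of the moment at which its call begins: read the wrist's pose just before it. There is no depth.
- job.job_done(): hands the job in, once; it reports no verdict.
The state is a dict: "clock": time; "joint_pos": joint angles; "joint_vel": joint speeds; "tau": joint torques, N m; "eef_pos": TCP position; "tool_rot": TCP orientation; "ft_force": force on the tool from outside, world axes, zero at the start; "ft_torque": the same for the moment, N m; "grip_width": finger opening in m.
Only numpy, scipy, OpenCV 4.12 (cv2) and the standard library are available. Lean on these libraries where they do the work, as an engineer would, in place of code of your own. Each camera call takes 0.05 s, during which the arm holds its last target.

## Task

Fit the brass plug with the flat on its side into the round boss of the grey fixture: turn it so that its flat faces the red segment in the bore, put it in until its flange sits down flush on the boss, and let go. Leave the plain round steel plug standing where it is.

Things in the scene. Friction and masses are not known exactly. Their poses are not given: they have to be found in the camera images.
- keyed_plug_grip (a point): loose brass plug, 0.3 kg, 72 mm tall, upright. Point: on its axis, mid-grip, 51 mm above its foot; z up. Shank 25 mm long, 36 mm diameter, flat on +x 6 mm from axis. Flange 5 mm thick, 56 mm diameter, flat on +x 17 mm out. Grip 42 mm tall (21 mm above and below the point), 28 mm wide between two faces at +y and -y: take it there; x -18 to 12 mm. Red bar on top at the +x side.
- socket (a point): grey fixture, fixed: plate 130x110x12 mm, round steel boss 68 mm diameter, 30 mm high. Point: centre of the bore's mouth, level with the rim, 42 mm above the bench; z up. Bore 42 mm diameter, 28 mm deep, its +x side filled to the rim by a red segment 9 mm from the axis. The plug enters with its +x along this +x, 3 mm room all round; when home its grip point is 26 mm above this point.
- plain_plug_grip (a point): plain round steel plug, loose, standing upright: 72 mm tall, flange 56 mm and grip 30 mm diameter, no flat, no red bar. This point is on its axis, 51 mm above its foot. It does not fit the bore and is not to be moved.
There are look-alikes about, which are no part of the job. Of the things like the part that bears keyed_plug_grip, leave any that is orange or pink; of the rest the smaller one is meant.

How it is judged:
By the outcome, as a careful person would: the job done as asked, in the order asked, and still so for the second after the job is handed in, with the robot touching nothing.
It also fails if it takes over 38 s, if anything falls off the work surface, if the arm or the gripper's body presses on something with over 40 N, if the wrist force passes 120 N, or if a joint passes its speed limit or range.

## Working session

There is one attempt and no reset: what is moved stays moved. The work goes in short steps, Python scripts to look and compute and a shell command to move; the robot and the scene stay as the last step left them, time stands still between calls to the robot, and variables do not carry over. Pictures are saved under pics/ and viewed, and the job is handed in when it is done.

```bash
ls; mkdir -p pics; python3 - <<'E'
from workcell import bot, eyes, job
import cv2
o=bot.get_obs(); print(o)
for n in("scene","top","wrist"):
    c=eyes.camera(n); cv2.imwrite(f"pics/{n}0.png",c["color"][:,:,::-1])
    print(n,{k:v.tolist() for k,v in c.items() if k!="color"})
E
```

```text
pics
{'clock': 0.0, 'joint_pos': array([-1.12701596e+00,  2.41413170e-01,  3.69340635e-03,  1.33515682e+00,
       -1.54278181e-05,  1.57081712e+00]), 'joint_vel': array([-1.00236539e-03,  1.66956435e-04,  8.52128600e-05,  2.62210674e-04,
       -2.69704722e-04,  1.41316950e-03]), 'tau': array([ 1.08583408e-03, -3.72322655e+01,  2.52404684e+01,  1.69647415e-02,
        1.47994861e-04, -2.52181636e-06]), 'eef_pos': array([ 0.21440361, -0.45100049,  0.23040107]), 'tool_rot': array([ 9.75484970e-01,  2.20063606e-01, -2.36440542e-04, -1.01292840e-03]), 'ft_force': array([ 0.46101595,  0.51670818, -0.31527203]), 'ft_torque': array([ 0.03643804, -0.04292656,  0.01204562]), 'grip_width': 0.08537562358620779}
scene {'K': [[490.5052467650467, 0.0, 321.6597852118053], [0.0, 490.5052467650467, 199.5313304916926], [0.0, 0.0, 1.0]], 'D': [0.04253562653336991, 0.0, 0.0, 0.0, 0.0], 'R': [[-0.8283102992470107, -0.5602680951185216, -0.0013075754627121267], [-0.36114526144707476, 0.5357049359949765, -0.7632786658127833], [0.4283411587690955, -0.6317593554059027, -0.6460680835341325]], 't': [0.28254508
[... 283 characters left out ...]
357981231443], [-0.9849449995170689, -0.008201643494701752, -0.17267333601429907], [0.17244067308699365, 0.02357660063989692, -0.9847377103409675]], 't': [-0.09194370115376199, 0.42783998096621434, 0.9984500937757663]}
wrist {'K': [[289.5302582542328, 0.0, 312.98449924980184], [0.0, 289.5302582542328, 191.66220741437576], [0.0, 0.0, 1.0]], 'D': [-0.020410421807566078, 0.0, 0.0, 0.0, 0.0], 'T_tool_cam': [[-5.6305078556537405e-05, -0.9639278520645994, -0.2661636580073729, 0.06757502342471318], [0.9999997316717533, 0.00014013228172684626, -0.0007190405865736345, -0.0010836899098734531], [0.0007304013688725726, -0.2661636270737819, 0.9639275855253696, -0.1438513025879938], [0.0, 0.0, 0.0, 1.0]]}
```

View pics/scene0.png

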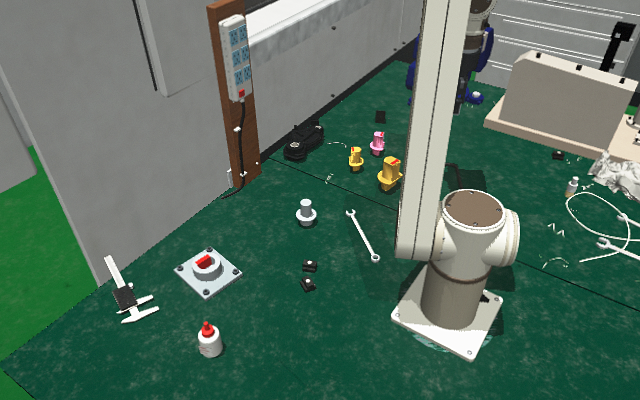

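View pics/top0.png

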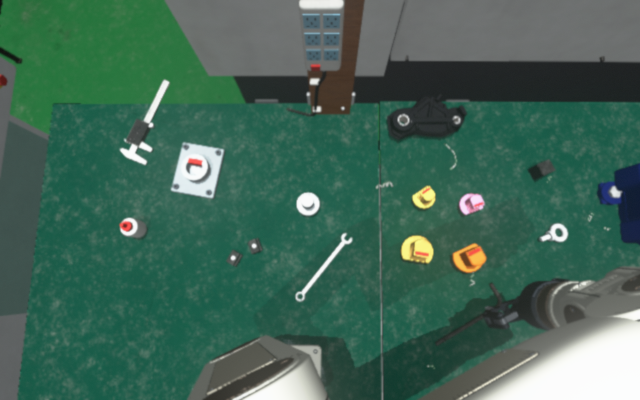

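View pics/wrist0.png

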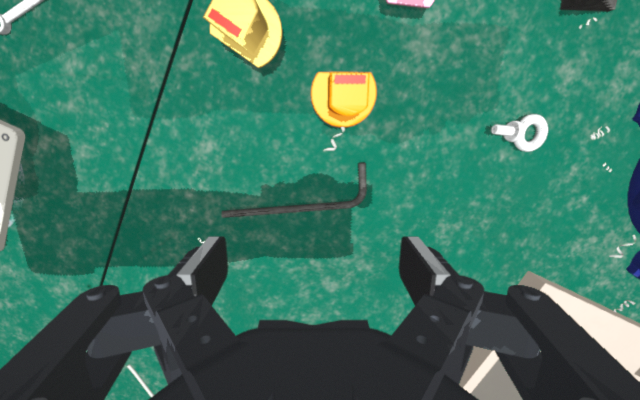

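Top view candidates: small yellow (424,198), large yellow (417,250), pink (471,204) and orange (469,259). Pink and orange are excluded. Of the two brass-coloured ones, the smaller is at (424,198), which is (356,158) in the scene view. The plain plug is at (308,204) and the socket at (197,167). I'll confirm this in enlarged crops.

```bash
python3 - <<'E'
import cv2,numpy as np
t=cv2.imread("pics/top0.png");s=cv2.imread("pics/scene0.png")
def cr(im,cx,cy,w,h,f): return cv2.resize(im[cy-h:cy+h,cx-w:cx+w],None,fx=f,fy=f,interpolation=cv2.INTER_CUBIC)
a=np.hstack([cr(t,445,225,50,50,4),cr(s,375,165,50,50,4)])
b=np.hstack([cr(t,198,170,33,33,6),cr(s,207,265,33,33,6)])
cv2.imwrite("pics/crA.png",a);cv2.imwrite("pics/crB.png",b)
E
```

```text
(no output)
```

View pics/crA.png

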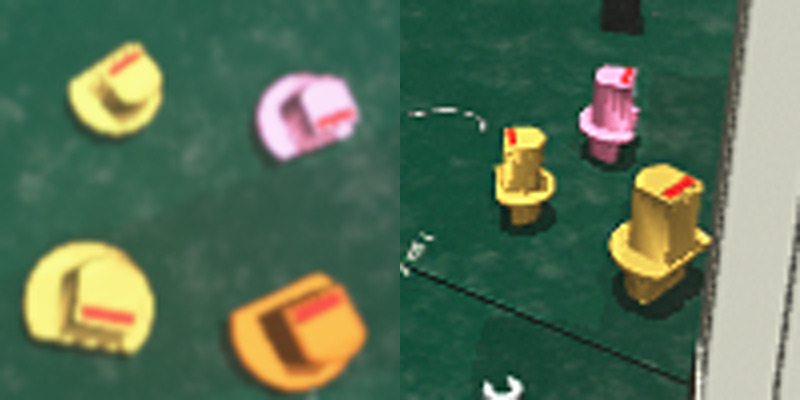

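View pics/crB.png

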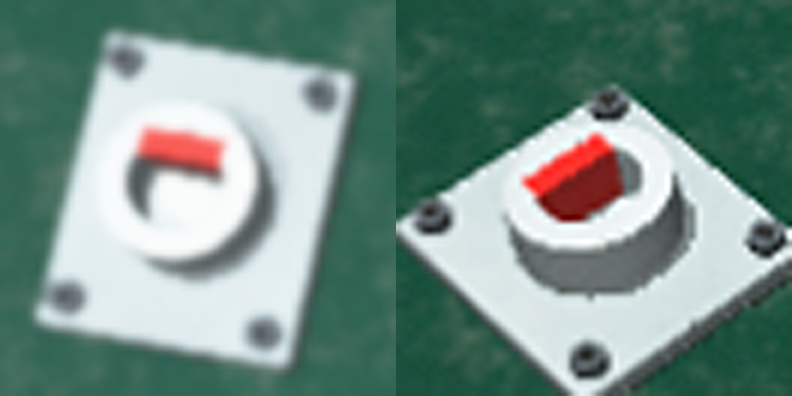

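The crop confirms it: the small brass plug's top face is at top (427,194) / scene (356,148), with the red bar towards the wall. The boss rim is at top (195,167) / scene (206,263). Next is a rough triangulation.

```bash
cat > h.py <<'E'
import numpy as np, cv2
from scipy.spatial.transform import Rotation as Ro
from workcell import bot, eyes
def cam(n):
    o=bot.get_obs(); c=eyes.camera(n)
    if n=="wrist":
        T=np.eye(4);T[:3,:3]=Ro.from_quat(o["tool_rot"]).as_matrix();T[:3,3]=o["eef_pos"]
        W=T@np.array(c["T_tool_cam"]); c["R"]=W[:3,:3].T; c["t"]=-c["R"]@W[:3,3]
    return c
def strip(c): return {k:np.array(c[k]) for k in("K","D","R","t")}
def save(c,name):
    cv2.imwrite(f"pics/{name}.png",c["color"][:,:,::-1]); np.savez(f"pics/{name}.npz",**strip(c))
def load(name): return dict(np.load(f"pics/{name}.npz"))
def ray(c,uv):
    p=cv2.undistortPoints(np.array([[uv]],float),c["K"],c["D"])[0,0]
    d=c["R"].T@np.array([p[0],p[1],1]); return -c["R"].T@c["t"], d/np.linalg.norm(d)
def tri(obs):
    A=np.zeros((3,3));b=np.zeros(3)
    rs=[ray(c,uv) for c,uv in obs]
    for o,d in rs: P=np.eye(3)-np.outer(d,d);A+=P;b+=P@o
    X=np.linalg.solve(A,b); return X,[np.linalg.norm(np.cross(X-o,d))*1000 for o,d in rs]
def onz(c,uv,z):
    o,d=ray(c,uv); return o+d*(z-o[2])/d[2]
def proj(c,X):
    return cv2.projectPoints(np.array(X,float).reshape(-1,1,3),cv2.Rodrigues(c["R"])[0],c["t"],c["K"],c["D"])[0][:,0]
E
python3 - <<'E'
from h import *
t=strip(cam("top"));s=strip(cam("scene"));np.savez("pics/top0.npz",**t);np.savez("pics/scene0.npz",**s)
print("plug",tri([(t,(427.5,193.7)),(s,(356.2,148))]))
print("sock",tri([(t,(195,167.3)),(s,(206.3,262.8))]))
print("plain",tri([(t,(309.,202)),(s,(306,204))]))
E
```

```text
plug (array([ 0.45006623, -0.34586954,  0.07474795]), [np.float64(0.6883721880770147), np.float64(0.6883721880770094)])
sock (array([0.52316856, 0.22091291, 0.03509327]), [np.float64(1.7388312721569743), np.float64(1.7388312721568822)])
plain (array([ 0.43355896, -0.06632122,  0.05892565]), [np.float64(2.248371514186415), np.float64(2.248371514186456)])
```

```bash
python3 -m crank '{"dr":[[0,0,0],[0,0,0],[0,0,0],[0,0,0],[0,0,0],[0,0,0],[0,0,0]],"travel":[[0.05,0,0],[0.10,0,0],[0.15,0,0],[0.2,0,0],[0.25,0.005,0],[0.26,0.005,0],[0.26,0.005,0]],"hand":[0.085,0.085,0.085,0.085,0.085,0.085,0.085]}'
python3 - <<'E'
from h import *
o=bot.get_obs();print(o["joint_pos"],o["eef_pos"],o["clock"])
save(cam("wrist"),"w1")
E
```

```text
clock: 1.12
eef_pos: [0.4517, -0.344, 0.2308]
tool_rot: [0.975, 0.221, -0.001, -0.0]
ft_force: [-0.9, 0.8, 0.2]
grip_width: 0.085
[-6.50651077e-01  3.77803738e-01  1.94469392e-01  1.38859747e+00
 -3.83101670e-04  2.04584729e+00] [ 0.45172828 -0.34401626  0.23082147] 1.125
```

View pics/w1.png

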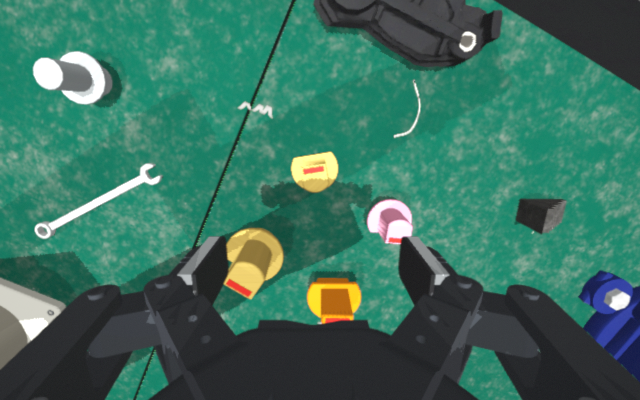

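The wrist view shows the brass plug at (314,170), nearly under the tool, with the large yellow at (250,262), pink at (390,220) and orange at (334,300). The tool yaw is j1+180°−j6, so placing needs j6 ≈ 213°, which is out of range. I'll make a half turn now, which also gives the second view.

```bash
python3 -m crank '{"dr":[[0,0,-0.18],[0,0,-0.36],[0,0,-0.54],[0,0,-0.72],[0,0,-0.9],[0,0,-1.08],[0,0,-1.26],[0,0,-1.44],[0,0,-1.57],[0,0,-1.57]],"travel":[[0,0,0],[0,0,0],[0,0,0],[0,0,0],[0,0,0],[0,0,0],[0,0,0],[0,0,0],[0,0,0],[0,0,0]],"hand":[0.085,0.085,0.085,0.085,0.085,0.085,0.06,0.06,0.06,0.06]}'
python3 -m crank '{"dr":[[0,0,-0.18],[0,0,-0.36],[0,0,-0.54],[0,0,-0.72],[0,0,-0.9],[0,0,-1.08],[0,0,-1.26],[0,0,-1.44],[0,0,-1.57],[0,0,-1.57]],"travel":[[0,0,0],[0,0,0],[0,0,0],[0,0,0],[0,0,0],[0,0,0],[0,0,0],[0,0,0],[0,0,0],[0,0,0]],"hand":[0.06,0.06,0.06,0.06,0.06,0.06,0.06,0.06,0.06,0.06]}'
python3 - <<'E'
from h import *
o=bot.get_obs();print(o["joint_pos"],o["eef_pos"],o["clock"])
c=cam("wrist");save(c,"w2")
a=cv2.imread("pics/w1.png");b=cv2.imread("pics/w2.png")
f=lambda im,x,y:cv2.resize(im[y-32:y+32,x-32:x+32],None,fx=6,fy=6,interpolation=cv2.INTER_CUBIC)
p=proj(c,[[0.45,-.346,.072]])[0].round().astype(int);print(p)
cv2.imwrite("pics/cr2.png",np.hstack([f(a,314,170),f(b,p[0],p[1])]))
E
```

```text
clock: 2.42
eef_pos: [0.4502, -0.3454, 0.2316]
tool_rot: [0.536, 0.844, -0.0, -0.0]
ft_force: [-0.3, -0.7, 0.5]
grip_width: 0.0601
clock: 3.68
eef_pos: [0.4509, -0.3449, 0.2314]
tool_rot: [-0.217, 0.976, -0.0, -0.0]
ft_force: [0.2, 0.2, -0.6]
grip_width: 0.06
[-6.52967358e-01  3.76404816e-01  1.94018564e-01  1.38844244e+00
 -1.51415841e-04 -1.09060087e+00] [ 0.45086588 -0.34492391  0.23144158] 3.675
[311 176]
```

View pics/cr2.png

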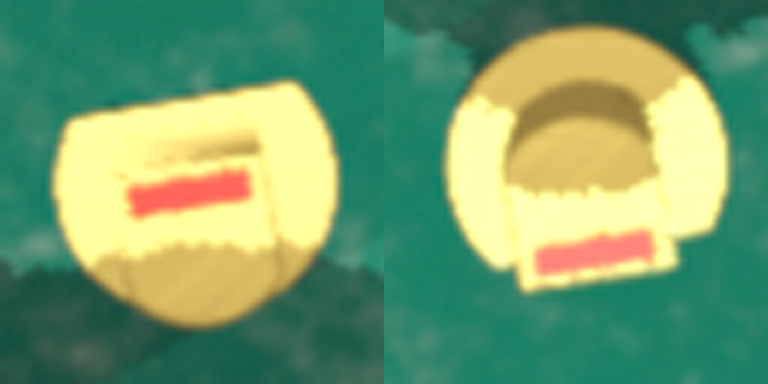

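View pics/w2.png

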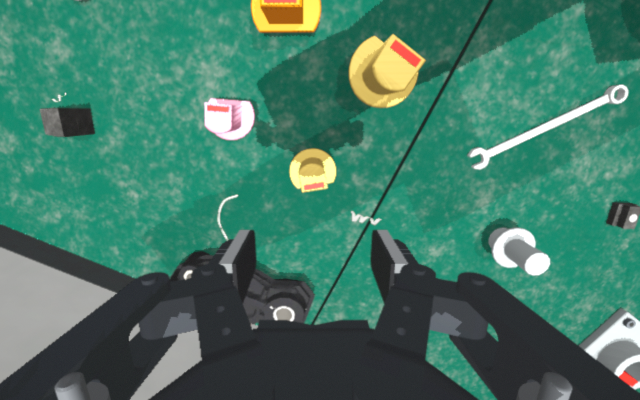

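```bash
python3 - <<'E'
from h import *
a=load("w1");b=load("w2");t=load("top0");s=load("scene0")
fa=lambda x,y:(282+(x+.5)/6-.5,138+(y+.5)/6-.5)
fb=lambda x,y:(279+(x-384+.5)/6-.5,144+(y+.5)/6-.5)
P,e=tri([(a,fa(129.5,202)),(b,fb(653,245))]);Q,e2=tri([(a,fa(248,184)),(b,fb(537,263))])
print(P,e,Q,e2,np.linalg.norm(P-Q))
d=(Q-P)[:2]; n=np.array([-d[1],d[0]])
if n[0]<0:n=-n
print("yaw",np.degrees(np.arctan2(n[1],n[0])))
# flange flat edge in a (z .03): corners (68,120),(295,82)
for z in(.03,):
  A=onz(a,fa(68,120),z);B=onz(a,fa(295,82),z);d=(B-A)[:2];print(A,B,"len",np.linalg.norm(d));n=np.array([-d[1],d[0]]);n*=np.sign(n[0]);print("yaw flat",np.degrees(np.arctan2(n[1],n[0])))
  n/=np.linalg.norm(n);print("axis from flat",(A+B)[:2]/2-n*.017)
# near edge of top face in b
A=onz(b,fb(525,292),.072);B=onz(b,fb(678,266),.072);d=(B-A)[:2];n=np.array([-d[1],d[0]]);n*=np.sign(n[0]);n/=np.linalg.norm(n);print("edge",A,B,np.linalg.norm(d),np.degrees(np.arctan2(n[1],n[0])),"axis",(A+B)[:2]/2-n*.012)
R=Ro.from_quat(bot.get_obs()["tool_rot"]).as_matrix();print(np.degrees(np.arctan2(R[1,0],R[0,0])))
E
```

```text
[ 0.45278387 -0.33034642  0.07420711] [np.float64(0.07799647111356196), np.float64(0.07799647111357601)] [ 0.46462586 -0.34774495  0.0740734 ] [np.float64(0.11086949544021532), np.float64(0.11086949544016575)] 0.021046601776374144
yaw 34.2404308423149
[ 0.45385682 -0.31472726  0.03      ] [ 0.48013891 -0.35221165  0.03      ] len 0.045780210703821454
yaw flat 35.03613133857023
axis from flat [ 0.45307843 -0.34322904]
edge [ 0.47094975 -0.34718477  0.072     ] [ 0.45482224 -0.32419167  0.072     ] 0.02808521164354165 35.046062528919535 axis [ 0.4530617  -0.34257904]
-154.93483476895997
```

Plug axis is (0.453,−0.343), top z 0.074 and yaw 34.8°, with three cues agreeing. Now I'll turn +9.7° and descend.

```bash
python3 -m crank '{"dr":[[0,0,-0.17],[0,0,-0.17],[0,0,-0.17],[0,0,-0.17],[0,0,-0.17],[0,0,-0.17],[0,0,-0.17]],"travel":[[-0.0026,0.0008,0.02],[-0.0026,0.0008,0.06],[-0.0026,0.0008,0.1],[-0.0026,0.0008,0.12],[-0.0026,0.0008,0.13],[-0.0026,0.0008,0.13],[-0.0026,0.0008,0.13]],"hand":[0.06,0.06,0.06,0.06,0.06,0.06,0.06]}'
python3 - <<'E'
from h import *
o=bot.get_obs();R=Ro.from_quat(o["tool_rot"]).as_matrix();print(o["eef_pos"],np.degrees(np.arctan2(R[1,0],R[0,0])))
save(cam("wrist"),"w3")
E
```

```text
clock: 4.6
eef_pos: [0.4544, -0.3433, 0.1026]
tool_rot: [-0.301, 0.954, -0.001, 0.001]
ft_force: [-0.6, 0.5, 0.8]
grip_width: 0.0603
[ 0.45436868 -0.34326083  0.10255842] -144.96752532485053
```

View pics/w3.png

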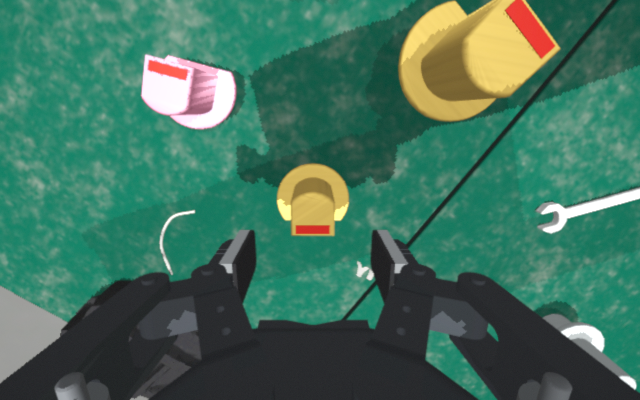

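The bar is level at (312,230) and centred between the fingers (253 and 373). I'll descend and close.

```bash
python3 -m crank '{"dr":[[0,0,0],[0,0,0],[0,0,0],[0,0,0],[0,0,0],[0,0,0],[0,0,0],[0,0,0],[0,0,0],[0,0,0]],"travel":[[0,0,0.02],[0,0,0.04],[0,0,0.055],[0,0,0.065],[0,0,0.066],[0,0,0.066],[0,0,0.066],[0,0,0.066],[0,0,0.066],[0,0,0.066]],"hand":[0.06,0.06,0.06,0.06,0.06,0.01,0.01,0.01,0.01,0.01]}'
python3 - <<'E'
from h import *
o=bot.get_obs();R=Ro.from_quat(o["tool_rot"]).as_matrix();print(o["eef_pos"],np.degrees(np.arctan2(R[1,0],R[0,0])),o["ft_force"],o["grip_width"])
save(cam("wrist"),"w4")
E
```

```text
clock: 5.9
eef_pos: [0.4542, -0.343, 0.0362]
tool_rot: [-0.301, 0.954, -0.001, 0.001]
ft_force: [-0.4, 0.3, 5.5]
grip_width: 0.0273
[ 0.45421217 -0.34301039  0.03615514] -144.92312661506625 [-0.44297768  0.31355061  5.52300415] 0.027292821713938563
```

View pics/w4.png

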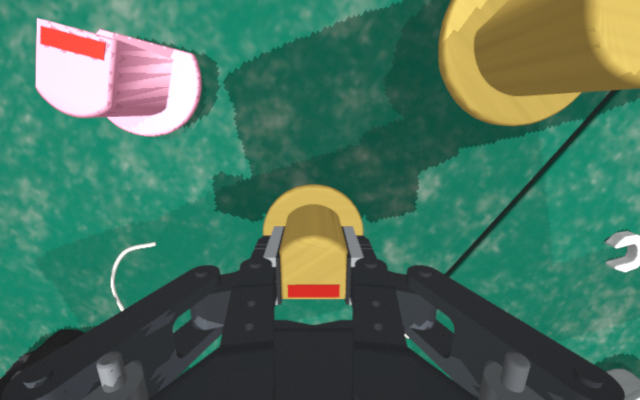

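Opening is 27.3 mm, so the plug is held by its flats. Next I'll lift, then carry it to the socket while turning.

```bash
python3 -m crank '{"dr":[[0,0,0],[0,0,0],[0,0,0],[0,0,0],[0,0,0],[0,0,0]],"travel":[[0,0,-0.02],[0,0,-0.06],[0,0,-0.11],[0,0,-0.16],[0,0,-0.195],[0,0,-0.195]],"hand":[0.01,0.01,0.01,0.01,0.01,0.01]}'
python3 -m crank '{"dr":[[0,0,0.05],[0,0,0.15],[0,0,0.25],[0,0,0.35],[0,0,0.45],[0,0,0.55],[0,0,0.65],[0,0,0.75],[0,0,0.785],[0,0,0.785]],"travel":[[-0.015,0.022,0],[-0.05,0.072,0],[-0.085,0.123,0],[-0.12,0.174,0],[-0.155,0.225,0],[-0.19,0.276,0],[-0.225,0.327,0],[-0.26,0.377,0],[-0.295,0.428,0],[-0.308,0.447,0]],"hand":[0.01,0.01,0.01,0.01,0.01,0.01,0.01,0.01,0.01,0.01]}'
python3 - <<'E'
from h import *
o=bot.get_obs();R=Ro.from_quat(o["tool_rot"]).as_matrix();print(o["eef_pos"],np.degrees(np.arctan2(R[1,0],R[0,0])),o["ft_force"],o["grip_width"],o["joint_pos"],o["clock"])
save(cam("wrist"),"w5")
E
```

```text
clock: 6.7
eef_pos: [0.4548, -0.3435, 0.2326]
tool_rot: [-0.301, 0.954, -0.002, 0.001]
ft_force: [0.8, -0.1, -3.8]
grip_width: 0.0274
clock: 7.95
eef_pos: [0.4469, 0.2029, 0.2272]
tool_rot: [0.084, 0.996, -0.001, -0.002]
ft_force: [-0.5, -1.7, -2.1]
grip_width: 0.0271
[0.44692935 0.20286384 0.22715125] 170.33197473885465 [-0.48304672 -1.67650953 -2.11047293] 0.02705022059600295 [ 4.25750656e-01  2.28259477e-01 -2.19393374e-02  1.32554518e+00
  5.60540576e-04  5.94483053e-01] 7.95
```

View pics/w5.png

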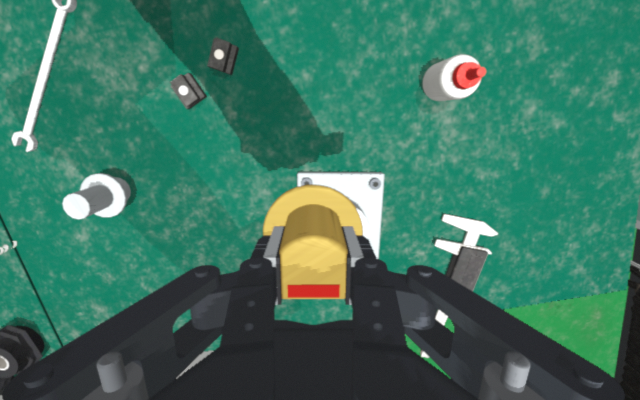

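The view is blocked: the image up direction is towards the robot, and the boss is hidden behind the plug. I'll step out and to the side to see the boss.

```bash
python3 -m crank '{"dr":[[0,0,0],[0,0,0],[0,0,0],[0,0,0],[0,0,0]],"travel":[[-0.04,-0.017,0],[-0.08,-0.035,0],[-0.115,-0.05,0],[-0.122,-0.052,0],[-0.122,-0.052,0]],"hand":[0.01,0.01,0.01,0.01,0.01]}'
python3 - <<'E'
from h import *
save(cam("wrist"),"w6")
E
python3 -m crank '{"dr":[[0,0,0],[0,0,0],[0,0,0],[0,0,0],[0,0,0],[0,0,0]],"travel":[[0,0.05,0],[0,0.10,0],[0,0.15,0],[0,0.18,0],[0,0.18,0],[0,0.18,0]],"hand":[0.01,0.01,0.01,0.01,0.01,0.01]}'
python3 - <<'E'
from h import *
save(cam("wrist"),"w7")
a=cv2.imread("pics/w6.png");b=cv2.imread("pics/w7.png")
cv2.imwrite("pics/w67.png",np.vstack([a[:300],b[:300]]))
E
```

```text
clock: 8.62
eef_pos: [0.5591, 0.1273, 0.2279]
tool_rot: [0.087, 0.996, -0.001, -0.002]
ft_force: [-1.0, -0.1, -3.7]
grip_width: 0.027
clock: 9.43
eef_pos: [0.5899, 0.3053, 0.2299]
tool_rot: [0.086, 0.996, -0.001, -0.001]
ft_force: [0.3, -0.4, -3.0]
grip_width: 0.027
```

View pics/w67.png

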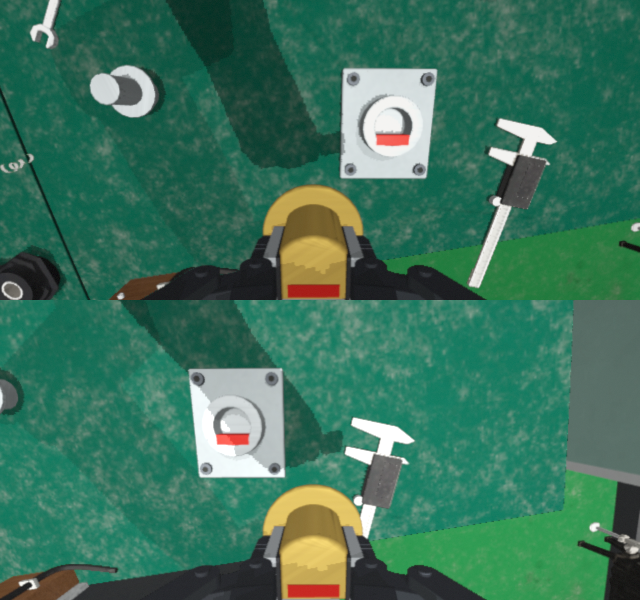

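Both views show the boss clearly, at (393,126) in the first and (232,126) in the second. I'll enlarge them.

```bash
python3 - <<'E'
import cv2,numpy as np
a=cv2.imread("pics/w6.png");b=cv2.imread("pics/w7.png")
f=lambda im,x,y:cv2.resize(im[y-33:y+33,x-33:x+33],None,fx=6,fy=6,interpolation=cv2.INTER_CUBIC)
cv2.imwrite("pics/cr67.png",np.hstack([f(a,393,126),f(b,233,126)]))
E
```

```text
(no output)
```

View pics/cr67.png

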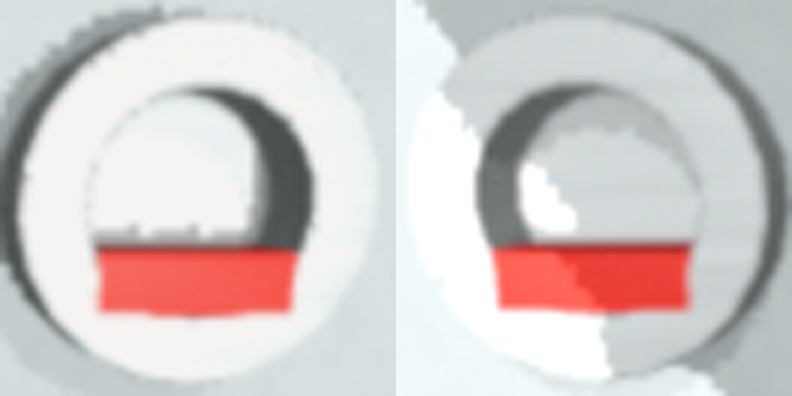

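```bash
python3 - <<'E'
from h import *
a=load("w6");b=load("w7");t=load("top0");s=load("scene0")
fa=lambda x,y:(360+(x+.5)/6-.5,93+(y+.5)/6-.5)
fb=lambda x,y:(200+(x-396+.5)/6-.5,93+(y+.5)/6-.5)
for n,p,q in(("bore",(201,202),(591,201)),("rim",(199,198),(587,197))): print(n,tri([(a,fa(*p)),(b,fb(*q))]))
P,e=tri([(a,fa(93,246)),(b,fb(490,246))]);Q,e2=tri([(a,fa(302,250)),(b,fb(692,244))])
def yaw(P,Q):
  d=(Q-P)[:2];n=np.array([-d[1],d[0]]);n*=np.sign(n[0]);n/=np.linalg.norm(n);return np.degrees(np.arctan2(n[1],n[0])),n
y,n=yaw(P,Q);print(P,Q,np.linalg.norm(P-Q),y,"axis",(P+Q)[:2]/2-n*.009)
for c,f,p,q in((a,fa,(93,246),(302,250)),(b,fb,(490,246),(692,244)),(a,fa,(100,312),(292,312)),(b,fb,(499,311),(690,309))): print(yaw(onz(c,f(*p),.042),onz(c,f(*q),.042))[0], )
# plate bolts yaw: full-image pixels
for c,L in((a,[(353,78),(428,79),(350,170),(419,170)]),(b,[(197,79),(271,79),(206,169),(273,168)])):
  X=[onz(c,p,.014) for p in L]; print("bolts",yaw(X[0],X[1])[0],yaw(X[2],X[3])[0],np.mean(X,0), [np.degrees(np.arctan2(*( (X[i]-X[i+2])[1::-1]))) for i in(0,1)])
# plug in hand: bar ends in w7 and w6
o=bot.get_obs();print(o["eef_pos"])
E
```

```text
bore (array([0.52234335, 0.22560328, 0.04112589]), [np.float64(0.15080223948247973), np.float64(0.15080223948224883)])
rim (array([0.52150602, 0.2251809 , 0.04163419]), [np.float64(0.14708580467964835), np.float64(0.147085804679519)])
[0.527015   0.20475812 0.04111215] [0.53371533 0.24287389 0.04310584] 0.038751532522076075 -9.970097024173366 axis [0.52150109 0.22537421]
-10.911350509566986
-9.410092718779888
-9.856837412165227
-9.34676406589528
bolts -10.457422172732976 -9.911398750574829 [0.5230828  0.22599147 0.014     ] [np.float64(170.03779558446718), np.float64(169.72060770817856)]
bolts -10.081844358708704 -9.014066385063837 [0.52261682 0.22382132 0.014     ] [np.float64(170.42192880324546), np.float64(169.4123480508021)]
[0.59025174 0.30472443 0.23025847]
```

Socket: (0.522,0.2254), rim z 0.042, yaw −9.9°. Now I'll check how the plug sits in the hand.

```bash
python3 - <<'E'
import cv2,numpy as np
b=cv2.imread("pics/w7.png")
cv2.imwrite("pics/crh.png",cv2.resize(b[175:310,255:370],None,fx=5,fy=4.4,interpolation=cv2.INTER_CUBIC))
E
```

```text
(no output)
```

View pics/crh.png

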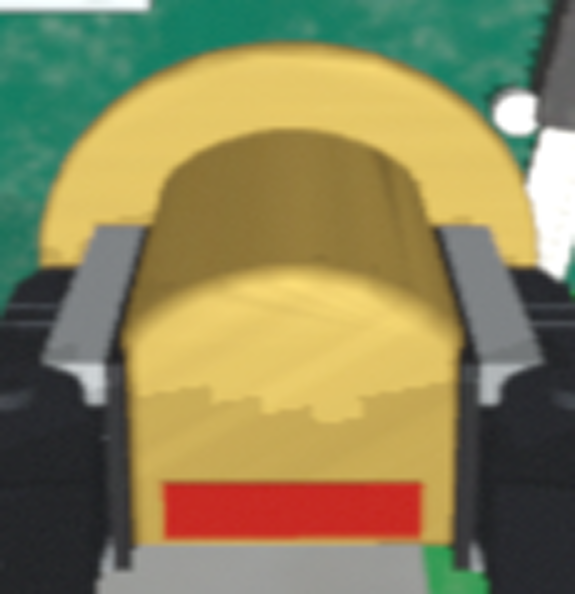

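```bash
python3 - <<'E'
from h import *
from scipy.optimize import least_squares
c=eyes.camera("wrist");T=np.array(c["T_tool_cam"]);R=T[:3,:3].T;t=-R@T[:3,3]
cc=dict(K=np.array(c["K"]),D=np.array(c["D"]),R=R,t=t)
f=lambda x,y:(255+(x+.5)/5-.5,175+(y+.5)/4.4-.5)
# model pts in plug frame: origin foot axis; plug +x -> tool -x
m=np.array([[.012,-.014,.072],[.012,.014,.072],[-.018,0,.072],[-.028,0,.030]])
u=np.array([f(135,545),f(455,543),f(293,267),f(290,43)])
def P(v):
    x,y,z,th=v
    p=np.c_[-m[:,0],m[:,1],-m[:,2]]
    cs,sn=np.cos(th),np.sin(th)
    return np.c_[x+cs*p[:,0]-sn*p[:,1],y+sn*p[:,0]+cs*p[:,1],z+p[:,2]]
r=least_squares(lambda v:(proj(cc,P(v))-u).ravel(),[0,0,.036,0])
print(r.x,r.fun.round(2))
o=bot.get_obs();print(o["eef_pos"],o["clock"])
E
```

```text
[ 0.001887    0.00125751  0.0365157  -0.00863468] [-0.27  0.13  0.31  0.08 -0.19 -0.82  0.2   0.82]
[0.59053144 0.30438239 0.23046807] 9.525
```

```bash
python3 -m crank '{"dr":[[0,0,0],[0,0,0],[0,0,0],[0,0,0],[0,0,0],[0,0,0],[0,0,0],[0,0,0]],"travel":[[0.02,-0.035,0],[0.04,-0.07,0],[0.052,-0.091,0.02],[0.052,-0.091,0.06],[0.052,-0.091,0.1],[0.052,-0.091,0.125],[0.052,-0.091,0.13],[0.052,-0.091,0.13]],"hand":[0.01,0.01,0.01,0.01,0.01,0.01,0.01,0.01]}'
python3 - <<'E'
from h import *
o=bot.get_obs();R=Ro.from_quat(o["tool_rot"]).as_matrix();print(o["eef_pos"],np.degrees(np.arctan2(R[1,0],R[0,0])),o["clock"],R[:,2])
s=cam("scene");save(s,"s8");w=cam("wrist");save(w,"w8");o=bot.get_obs();print(o["eef_pos"])
a=cv2.imread("pics/s8.png");
cv2.imwrite("pics/s8c.png",cv2.resize(a[200:320,140:280],None,fx=5,fy=5,interpolation=cv2.INTER_CUBIC))
E
```

```text
clock: 10.52
eef_pos: [0.5246, 0.2242, 0.1012]
tool_rot: [0.087, 0.996, 0.0, 0.0]
ft_force: [0.7, -0.1, -2.7]
grip_width: 0.027
[0.52456531 0.22420204 0.10115771] 170.04588939464844 10.525 [ 8.94695610e-04  3.73381202e-04 -9.99999530e-01]
[0.52534965 0.22483975 0.10210358]
```

View pics/s8c.png

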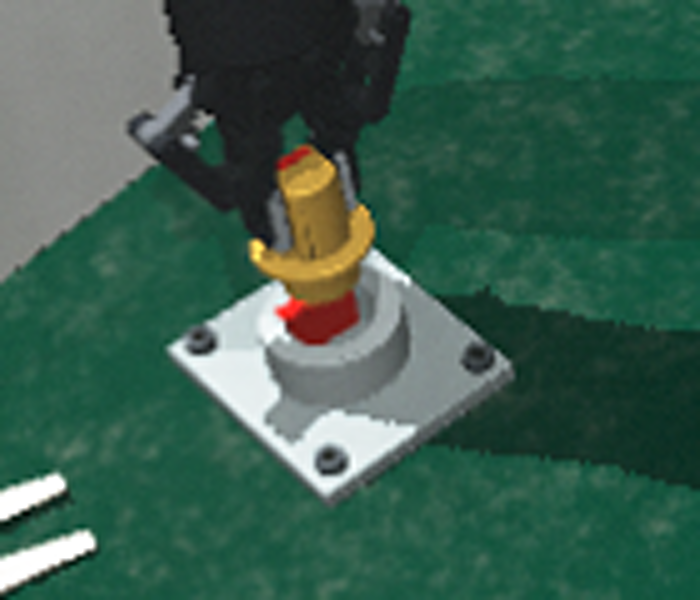

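View pics/w8.png

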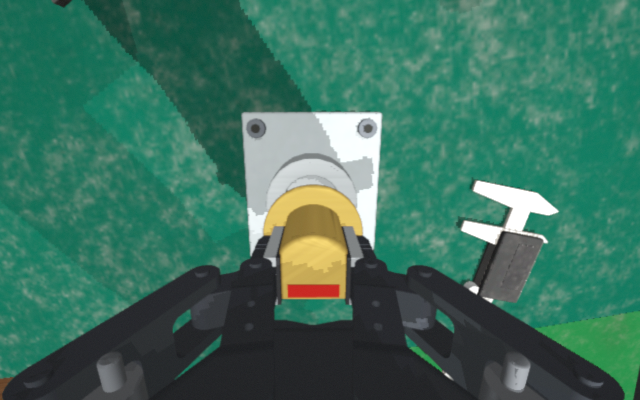

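```bash
python3 - <<'E'
import cv2
a=cv2.imread("pics/w8.png");cv2.imwrite("pics/w8c.png",cv2.resize(a[105:225,235:390],None,fx=5,fy=5,interpolation=cv2.INTER_CUBIC))
E
```

```text
(no output)
```

View pics/w8c.png

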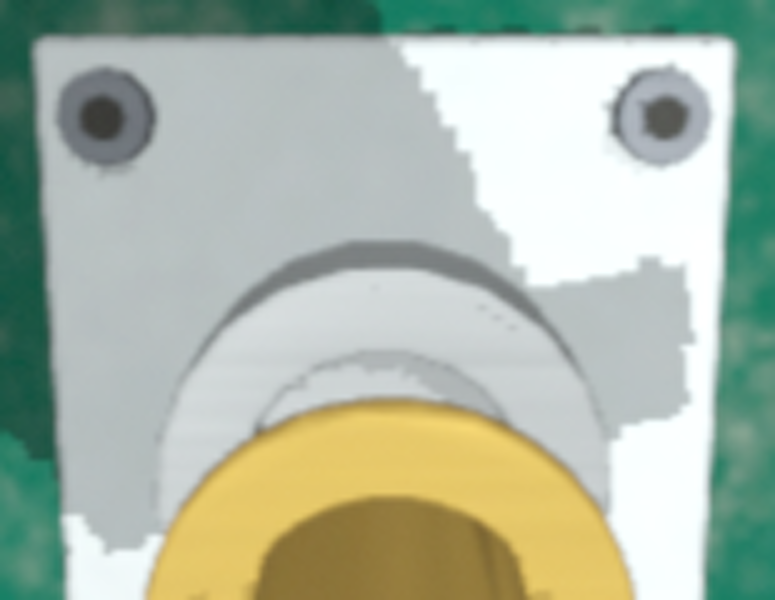

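```bash
python3 - <<'E'
from h import *
c=eyes.camera("wrist");T=np.array(c["T_tool_cam"]);R=T[:3,:3].T;t=-R@T[:3,3]
cc=dict(K=np.array(c["K"]),D=np.array(c["D"]),R=R,t=t)
f=lambda x,y:(235+(x+.5)/5-.5,105+(y+.5)/5-.5)
z=.1018-.042
print("rim",onz(cc,f(385,268),z)-[.034,0,0],"bore",onz(cc,f(380,352),z)-[.021,0,0])
print("rim L/R", onz(cc,f(162,500),z),onz(cc,f(607,485),z))
print("bolts",onz(cc,f(106,117),.1018-.015),onz(cc,f(661,117),.1018-.015))
print("flange apex->axis",onz(cc,f(390,400),.0363-.03)-[.028,0,0])
print(bot.get_obs()["eef_pos"],bot.get_obs()["clock"])
E
```

```text
rim [0.00217469 0.00016259 0.0598    ] bore [ 0.00304072 -0.00057154  0.0598    ]
rim L/R [ 0.00171759 -0.03284298  0.0598    ] [0.00402574 0.03283937 0.0598    ]
bolts [ 0.05573096 -0.04346846  0.0868    ] [0.05571924 0.04315591 0.0868    ]
flange apex->axis [0.00227131 0.00090969 0.0063    ]
[0.52533799 0.22490997 0.10205938] 10.675
```

Measured in the same view, the plug axis is at tool (2.0,1.0) mm and the socket at (2.6,0.0) mm, with the yaw level. I'll correct by (+0.5,−1) mm and descend part way, watching the force.

```bash
python3 -m crank '{"dr":[[0,0,0],[0,0,0],[0,0,0],[0,0,0],[0,0,0],[0,0,0],[0,0,0],[0,0,0]],"travel":[[0.0005,-0.001,0],[0.0005,-0.001,0.008],[0.0005,-0.001,0.016],[0.0005,-0.001,0.022],[0.0005,-0.001,0.028],[0.0005,-0.001,0.034],[0.0005,-0.001,0.038],[0.0005,-0.001,0.038]],"hand":[0.01,0.01,0.01,0.01,0.01,0.01,0.01,0.01]}'
python3 - <<'E'
from h import *
o=bot.get_obs();print(o["eef_pos"],o["ft_force"],o["ft_torque"])
E
```

```text
clock: 11.68
eef_pos: [0.5232, 0.2236, 0.0619]
tool_rot: [0.086, 0.996, -0.0, -0.0]
ft_force: [-0.4, -0.1, -2.8]
grip_width: 0.0275
[0.52324099 0.22362572 0.06191671] [-0.38614323 -0.06716555 -2.78153153] [-0.00911138 -0.00339024 -0.04201234]
```

There's no contact and the foot is about 16 mm into the bore. I'll seat it gently.

```bash
python3 -m crank '{"dr":[[0,0,0],[0,0,0],[0,0,0],[0,0,0],[0,0,0]],"travel":[[0,0,0.004],[0,0,0.007],[0,0,0.0085],[0,0,0.0085],[0,0,0.0085]],"hand":[0.01,0.01,0.01,0.01,0.01]}'
```

```text
clock: 12.3
eef_pos: [0.5236, 0.2238, 0.0539]
tool_rot: [0.086, 0.996, 0.0, 0.0]
ft_force: [-0.0, -0.6, -4.5]
grip_width: 0.0272
```

```bash
python3 -m crank '{"dr":[[0,0,0],[0,0,0],[0,0,0],[0,0,0]],"travel":[[0,0,0.0005],[0,0,0.001],[0,0,0.0015],[0,0,0.0015]],"hand":[0.01,0.01,0.01,0.01]}'
```

```text
clock: 12.8
eef_pos: [0.5237, 0.2238, 0.0532]
tool_rot: [0.086, 0.996, 0.0, 0.0]
ft_force: [-2.2, -1.7, 5.7]
grip_width: 0.0271
```

Contact came at the expected height (TCP 0.053). I'll release, rise and look.

```bash
python3 -m crank '{"dr":[[0,0,0],[0,0,0],[0,0,0],[0,0,0],[0,0,0],[0,0,0],[0,0,0],[0,0,0],[0,0,0],[0,0,0]],"travel":[[0,0,0],[0,0,0],[0,0,0],[0,0,0],[0,0,-0.01],[0,0,-0.03],[0,0,-0.06],[0,0,-0.1],[0,0,-0.13],[0,0,-0.13]],"hand":[0.035,0.045,0.06,0.06,0.06,0.06,0.06,0.06,0.06,0.06]}'
python3 - <<'E'
from h import *
s=cam("scene");save(s,"s9");w=cam("wrist");save(w,"w9")
a=cv2.imread("pics/s9.png");b=cv2.imread("pics/w9.png")
cv2.imwrite("pics/s9c.png",cv2.resize(a[200:320,140:280],None,fx=5,fy=5,interpolation=cv2.INTER_CUBIC))
E
```

```text
clock: 14.05
eef_pos: [0.5255, 0.2246, 0.1862]
tool_rot: [0.086, 0.996, 0.002, 0.003]
ft_force: [0.5, -0.6, 0.3]
grip_width: 0.06
```

View pics/s9c.png

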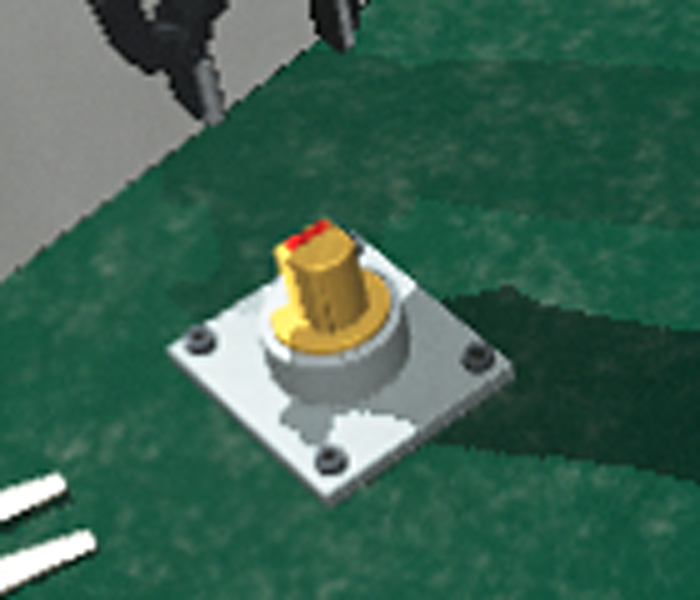

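View pics/w9.png

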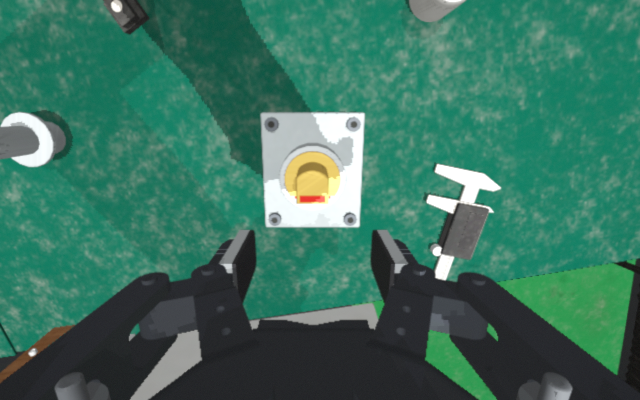

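The flange lies on the boss and the plug is upright with its red bar on the segment side. Last check before handing in: triangulate the bar height and confirm the plain plug hasn't moved.

```bash
python3 - <<'E'
from h import *
print(tri([(load("s9"),(201.4,247)),(load("w9"),(311,198.5))]))
a=cv2.imread("pics/scene0.png")[185:235,285:330].astype(int);b=cv2.imread("pics/s9.png")[185:235,285:330].astype(int);print(abs(a-b).max(), abs(a-b).mean())
from workcell import job; job.job_done(); print(bot.get_obs()["clock"])
E
```

```text
(array([0.52874884, 0.22272251, 0.08816026]), [np.float64(0.3202220993037856), np.float64(0.32022209930377316)])
31 5.125481481481481
the job is handed in; nothing more can be done
the job is handed in; nothing more can be done
```

The small brass plug is seated in the boss with its flat facing the red segment, and it has been released. The job was handed in at about 14 s, well under the 38 s limit.

**What I did:**
- I picked the smaller of the two yellow plugs and gripped it by its flats.
- I turned the plug by about 45° and lowered it into the bore without touching the sides. The flange touched down at the expected height, with the wrist force changing by about 10 N.
- I then opened the gripper and raised the tool about 130 mm clear.

**Last checks:**
- **Seating:** the scene and wrist pictures show the flange flat on the boss and the plug upright. The red bar triangulated at z = 0.088 m; the top of a fully seated plug should be at 0.089 m.
- **Plain plug:** I carried everything well above it and it looks undisturbed. A picture comparison of that patch did not come out identical (mean difference 5 grey levels, maximum 31). I put that down to image noise or shadow and did not look further.
- **Measurement disagreements:** these were small. The plug's top measured 2 mm above the stated height, and its sideways position in the hand differed by about 1 mm from the jaw centre. I corrected the sideways offset before inserting.

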